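# Seat the mixing bowl on the vacuum mixer and pump it down

### The arm

A 7-joint arm with a two-finger parallel gripper is mounted at the origin on the work surface. World frame = base frame: x ahead of the robot, y to its left, z up, the work surface at z = 0. Lengths are in m, angles in rad, forces in N, time in s.
With the tool pointing down it reaches from about 0.425 to 0.875 m from the base axis. Payload 8.4 kg.
Tool frame: the origin (TCP) lies between the finger pads; the fingertips stand 19 mm ahead of it and the grasp point (between the pads) is the TCP; z points along the fingers, y is the line along which they close (so a half turn about z gives the same grasp; the last joint's range is limited). The gripper opens to 85 mm and grips with 20 to 120 N. Pads are 22 mm wide; open, the fingers measure 114 mm over their backs; the gripper's body (76 mm by 85 mm) begins 54 mm behind the grasp point. The pads swing forward as they close: fully open they stand 13 mm farther back than shut.
Start: joints at [-1.227, 0.333, 0.04, 1.465, -0.013, 1.343, -0.059], TCP at [0.279, 0.587, 0.25] pointing down, gripper open.
Joint ranges: [-2.58, 2.58], [-0.38, 2.09], [-1.3, 1.39], [0.25, 2.4], [-1.5, 4.64], [0.08, 2.09], [-2.65, 2.65]. Speed limits (rad/s): [2.22, 2.22, 2.79, 2.79, 3.14, 3.14, 3.14].

### API

Orientations are given as a rotation vector (axis times angle).
In Python, from cell import arm gives the robot as it stands.
- The arm moves only by the shell command python3 -m crank 'ROWS' [FORCE]. ROWS is JSON, a list of rows, each an object with "twist": the turn, a rotation vector about the tool's x, y, z in degrees, a list of three; "offset": the shift along the tool's x, y, z in m, a list of three; "claw": the finger opening in m, from 0 to 0.0854. A call has 1 to 10 rows; each row shifts and turns the commanded pose from where the row before left it, along the tool's axes as they then stand; what a row does not reach is not made up. A row lasts 1/12 s, in which the tool goes at most 41.7 mm and 7.16 degrees, less where a joint would pass 70% of its speed; a pose out of reach is approached as far as the arm can. A call with a gripper value outside its range is refused whole. The fingers move at their own pace and stop on an object; FORCE is the grip in N (left out, the last holds). Time passes only in rows, so rows that do not move let the fingers close. It gives the time, the measured TCP pose, the force, the opening and the grip force at its end, in the units of the state.
- arm.sense(): the state, without advancing time (a new reading comes with each control period).
- arm.camera(name): name is "scene" or "top" or "wrist"; returns the picture (384x512x3 uint8, red, green, blue); there is no depth.
- arm.get_calibration(name): a dict with "fx", "fy", "cx", "cy" (pixels), "position" and "orientation" of the camera in the world; the wrist camera has in their place "mount" (4x4, takes a point from camera to tool coordinates, whose origin is the TCP and whose axes are the flange's). Camera axes: x right, y up, looking along -z (the intrinsics and any distortion apply to the point x, -y, -z); pixel columns grow to the right and rows downward; lengths in m; the calibration is good to about 2 mm. The wrist camera is an equidistant fisheye: a pixel r from the principal point sees the ray r / f radians off the axis. A picture is of the moment at which its call begins: read the wrist's pose just before it. get_calibration takes no time and is no camera call.
- arm.close_job(): hands the job in; it is judged then, once.
Trained networks look in the newest picture that a camera, given by its name, has taken for a name from the list of things; names that differ only in an ending like _2 or _b are one class to them, and where a whole thing is asked for, a point or a joint stands for the part that bears it (a point fixed in the world has none). Each returns a list of dicts, best first, with "p" (0 to 1); they miss things now and then, are a little off and sometimes report something else, mostly with a low value. They report only what shows in the picture. A call takes as long as a camera call. They do not tell look-alikes from the thing itself.
- arm.boxes_of(name, camera): "xy" ([column, row] as shares, 0 to 1, of the picture: columns of its width, rows of its height, amid what is visible of it).
- arm.landmark_of(name, camera): "xy" ([column, row] as shares, 0 to 1, of the picture: columns of its width, rows of its height: a listed point, or the origin of a listed thing).
The state is a dict: "t": time; "joint_pos": joint angles; "joint_velocities": joint speeds; "joint_torque": joint torques, N m; "tool_pos": TCP position; "tcp_rot": TCP orientation; "ft_force": force on the tool from outside, world axes, zero at the start; "wrist_torque": the same for the moment, N m; "opening": finger opening in m; "gripper_force": force on a finger pad.
Only numpy, scipy, OpenCV 4.12 (cv2) and the standard library are available. Lean on these libraries where they do the work, as an engineer would, in place of code of your own. Each camera call takes 0.05 s, during which the arm holds its last target. There are 200 camera calls.

### The job

Get the vacuum mixer ready: pick up the lidded mixing bowl (the one with the rectangular foot plate) by the fin on its lid and set it on the mixer's sloping deck so that both pegs come through the foot and the foot lies flush on the deck, fully home. Then pump the mixer's hand lever at least three full strokes, each right down to its stop and fully back up, and leave the bowl seated and the lever up. Do not tip the bowl over, and leave everything else on the counter where it stands.

Things in the scene. Friction and masses are not known exactly. Their poses are not given: they have to be found in the camera images.
- bowl: Lidded mixing bowl, about 0.45 kg, upright at first. Origin: centre of the foot's underside, z up. Aluminium foot plate 90 (x) x 136 (y) x 10 mm thick with two 14 mm through holes at x 0, y +52 and -52; grey body 80 mm wide to z 66; aluminium lid 86 mm wide to z 80. A half turn about z makes no difference. (The jar has the same body and lid but no foot plate.)
- fin (a point): Middle of the black upright fin on the bowl's lid, the place to grip: 98 mm above the bowl's origin on its z axis. The fin is 16 mm thick (along the bowl's x), 54 mm long (along y), from z 80 to 116 mm.
- deck: Fixed aluminium deck of the mixer, 120 (x) x 160 (y) mm, sloping 30 degrees, facing up and to the robot's right (-y), a little turned either way. Origin: centre of its upper face; z its outward normal, x up the slope, y level. Two steel pegs of 10 mm along z at x 0, y +52 and -52, 22 mm high, top 11 mm tapered. Bowl home: origins and z axes coincide, y along y either way; the pegs hold it there.
- mixer: White mixer housing, fixed: plinth 190 (x) x 320 mm (y from -215 to 105), 30 mm high; the deck's origin is 75 mm above the mixer's, and the pump with its hand lever stands at its far end (-y). Origin on the counter under the deck's centre; x (the deck's uphill side) points to the robot's left, its y towards the robot, z up.
- pump_lever (a joint): Sprung hand lever of the pump at the mixer's far end, pointing to the mixer's -x (the robot's right). 0 = up at rest (0.5 rad above level); grows as the pad is pressed down; 0.6 rad = down on its stop. A spring brings it fully up when let go: about 6 N at the pad to start it, 12 N at the bottom.
- lever_pad (a point): Centre of the upper face of the black pad at the lever's free end, 145 mm from the pivot, to be pressed from above. Pad 60 mm (along the lever) x 46 (across) x 14 thick, its face level at half stroke, 17 degrees off at either end. Moves with the lever: 80 mm down and about 15 mm out along the mixer's -x and back over a stroke.
- lever_pivot (a point): The lever's pivot: a level axis along the mixer's y, 130 mm above the counter, at the mixer's x = 45, y = -150 mm. Fixed to the mixer.
- jar: Bystander: a lidded jar, same grey body and aluminium lid as the bowl but with no foot plate; 86 mm wide, 98 mm high with a small round knob. Origin: centre of its underside. Leave it alone.
- cassette_large: Bystander: amber-lidded bur box, 110 by 170 by 52 mm, at the back. Origin: centre of its underside.
- cassette_small: Bystander: amber-lidded bur box, 75 by 100 by 52 mm, to the left of the mixer. Origin: centre of its underside.
- scanner: Bystander: white hand scanner lying on a round cradle, about 245 mm long and 100 mm high. Origin: centre of the cradle's underside.
- spray_jar: Bystander: white bottle, 60 mm diameter, 130 mm high. Origin: centre of its underside.
- spatula: Bystander: mixing spatula, 190 mm long, lying flat. Origin: under its middle.
- dish: Bystander: glass dish, 64 mm wide, 30 mm high. Origin: centre of its underside.
There are look-alikes about, which are no part of the job. What is shaped like the bowl but blue is not meant.

How it is judged:
By the outcome, as a careful person would: the job done as asked, in the order asked, and still so for the second after the job is handed in, with the robot touching nothing.
It also fails if it takes over 67 s, if anything falls off the work surface, if the arm or the gripper's body presses on something with over 40 N, if the wrist force passes 120 N, or if a joint passes its speed limit or range.

## Working session

There is one attempt and no reset: what is moved stays moved. The work goes in short steps, Python scripts to look and compute and a shell command to move; the robot and the scene stay as the last step left them, time stands still between calls to the robot, and variables do not carry over. Pictures are saved under pics/ and viewed, at most 10 in all, crops included, and the job is handed in when it is done.

```bash
mkdir -p pics; ls; cat > h.py <<'E'
import numpy as np, cv2
from scipy.spatial.transform import Rotation as R
from cell import arm
def cam(n):
    c=arm.get_calibration(n); o=np.array(c["orientation"],float)
    Rm=o if o.shape==(3,3) else R.from_rotvec(o).as_matrix() if o.size==3 else R.from_quat(o).as_matrix()
    return c,np.array(c["position"]),Rm
def ray(n,uv):
    c,p,Rm=cam(n); d=c.get("distortion",None)
    x=(uv[0]-c["cx"])/c["fx"]; y=(uv[1]-c["cy"])/c["fy"]
    v=Rm@np.array([x,-y,-1]); return p,v/np.linalg.norm(v)
def onz(n,uv,z):
    p,v=ray(n,uv); return p+v*(z-p[2])/v[2]
def proj(n,P):
    c,p,Rm=cam(n); q=Rm.T@(np.array(P)-p)
    return np.array([c["cx"]+c["fx"]*q[0]/-q[2], c["cy"]+c["fy"]*(-q[1])/-q[2]])
def tri(items):
    A=np.zeros((3,3));b=np.zeros(3);L=[ray(*i) for i in items]
    for p,v in L:
        M=np.eye(3)-np.outer(v,v);A+=M;b+=M@p
    X=np.linalg.solve(A,b); return X,[np.linalg.norm((np.eye(3)-np.outer(v,v))@(X-p)) for p,v in L]
def wproj(P,s):
    c=arm.get_calibration("wrist"); M=np.array(c["mount"]); T=R.from_rotvec(s["tcp_rot"]).as_matrix()
    q=T.T@(np.array(P)-s["tool_pos"]); q=M[:3,:3].T@(q-M[:3,3]); x,y,z=q[0],-q[1],-q[2]
    r=np.hypot(x,y); th=np.arctan2(r,z); return np.array([c["cx"]+c["fx"]*th*x/r,c["cy"]+c["fy"]*th*y/r])
def wray(uv,s):
    c=arm.get_calibration("wrist"); M=np.array(c["mount"]); T=R.from_rotvec(s["tcp_rot"]).as_matrix()
    a=np.array([(uv[0]-c["cx"])/c["fx"],(uv[1]-c["cy"])/c["fy"]]); th=np.linalg.norm(a); a=a/th*np.sin(th)
    v=T@M[:3,:3]@np.array([a[0],-a[1],-np.cos(th)]); p=T@M[:3,3]+s["tool_pos"]; return p,v
E
python3 - <<'E'
from h import *
for n in("scene","top"):
    im=arm.camera(n); cv2.imwrite(f"pics/{n}0.png",im[:,:,::-1]); print(n,arm.get_calibration(n))
    for k in("fin","bowl","deck","mixer","lever_pad","lever_pivot","jar"):
        try: print(k,[(np.round(np.array(d["xy"])*[512,384],1).tolist(),round(d["p"],2)) for d in arm.landmark_of(k,n)])
        except Exception as e: print(k,e)
print(arm.get_calibration("wrist")); print(arm.sense())
E
```

```text
pics
scene {'fx': 482.5866013623783, 'fy': 482.5866013623783, 'cx': 254.39045761410804, 'cy': 195.40406931873886, 'position': array([ 1.72939789, -0.51198752,  1.02518012]), 'orientation': array([0.84765515, 0.57509401, 1.12499063])}
fin [([106.9, 194.6], 0.82), ([172.7, 181.6], 0.55)]
bowl [([213.8, 251.1], 0.89), ([110.3, 217.9], 0.77), ([174.4, 202.3], 0.71)]
deck [([306.7, 199.7], 0.98), ([260.4, 281.8], 0.54)]
mixer [([301.5, 218.2], 0.87), ([302.0, 201.6], 0.68), ([193.1, 286.5], 0.59)]
lever_pad []
lever_pivot [([339.5, 209.8], 0.94), ([194.7, 285.8], 0.54)]
jar [([177.6, 237.5], 0.79)]
top {'fx': 390.4783056779647, 'fy': 390.4783056779647, 'cx': 255.9800739020736, 'cy': 193.1388566400631, 'position': array([ 0.49173896, -0.05008646,  1.27978754]), 'orientation': array([ 0.04237284, -0.03634589, -1.59442049])}
fin [([310.1, 181.3], 0.95), ([334.4, 276.5], 0.87), ([408.8, 266.2], 0.75), ([333.8, 141.4], 0.5)]
bowl [([305.9, 182.1], 0.77), ([395.8, 263.1], 0.72), ([332.2, 274.7], 0.57)]
deck [([200.2, 200.1], 0.65)]
mixer [([206.0, 202.5], 0.95), ([277.2, 234.4], 0.7), ([309.6, 
[... 610 characters left out ...]
,  0.33320383,  0.03989764,  1.46540562, -0.01338725,
        1.34328893, -0.05846445]), 'joint_velocities': array([ 2.90789410e-05,  3.29272453e-04, -1.78155313e-04,  1.09580380e-04,
       -5.42267029e-05,  7.86959770e-04,  1.15078743e-03]), 'joint_torque': array([ 3.98800230e-04, -6.58266377e+01,  1.36308823e+00, -4.05802023e+01,
        1.66613044e-02,  3.27393995e-03, -9.50911431e-05]), 'tool_pos': array([0.27849835, 0.58728657, 0.25030263]), 'tcp_rot': array([-6.89836092e-01, -3.06491691e+00,  6.31075814e-05]), 'ft_force': array([-0.09320099,  0.03445229,  0.08628161]), 'wrist_torque': array([-0.02062967,  0.0026443 , -0.00195158]), 'gripper_force': 0.0, 'opening': 0.08536480376026992}
```

View pics/scene0.png

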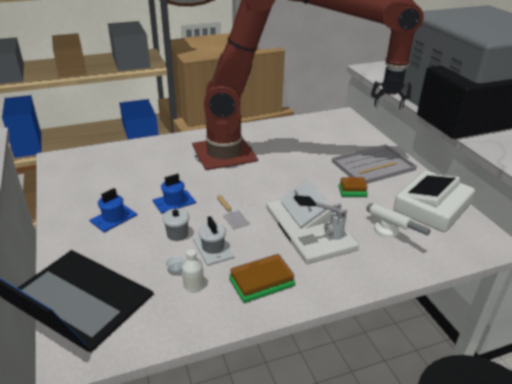

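View pics/top0.png

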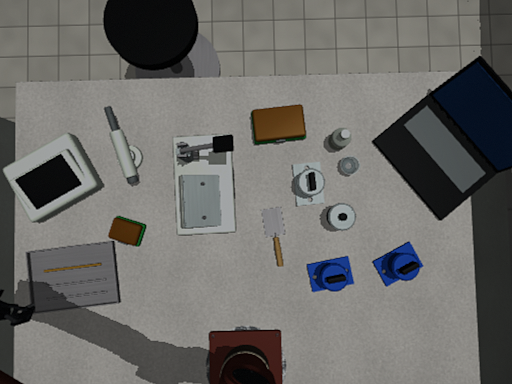

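Scene view: the grey bowl on its foot plate is at (213,240) and its fin at about (212,224). In the top view the fin is at (311,181).

Things that could be taken for it, top pixels:
- blue bowls at (332,275) and (400,263): wrong colour
- jar at (341,216): no foot plate, round knob

My choice is the grey bowl at top (310,182). The mixer is at (205,185) with its pad at (224,143), deck at (200,200) and pivot at about (181,150).

```bash
python3 - <<'E'
from h import *
im=cv2.imread("pics/top0.png"); c=im[120:245,165:350]; cv2.imwrite("pics/topc.png",cv2.resize(c,None,fx=4,fy=4,interpolation=cv2.INTER_CUBIC))
print("fin top",onz("top",(310.1,181.3),.098), onz("top",(305.9,182.1),0))
print("bowl scene",onz("scene",(213.8,251.1),0))
print("deck",tri([("top",(200.2,200.1)),("scene",(306.7,199.7))]))
print("mixer",onz("top",(206,202.5),0),onz("scene",(301.5,218.2),0))
print("pivot",tri([("top",(180.6,148.8)),("scene",(339.5,209.8))]))
print("pad",onz("top",(225,143.8),.2))
E
```

```text
fin top [ 0.58285493 -0.21123268  0.098     ] [ 0.58811122 -0.21073264  0.        ]
bowl scene [ 0.59502207 -0.21849438  0.        ]
deck (array([0.53523453, 0.12761302, 0.08126998]), [np.float64(0.0021223864407365974), np.float64(0.002122386440736571)])
mixer [0.52899153 0.11864356 0.        ] [0.52915693 0.11953718 0.        ]
pivot (array([0.68476142, 0.17108612, 0.13308443]), [np.float64(0.002581394616177566), np.float64(0.0025813946161775594)])
pad [0.68550166 0.03643869 0.2       ]
```

View pics/topc.png

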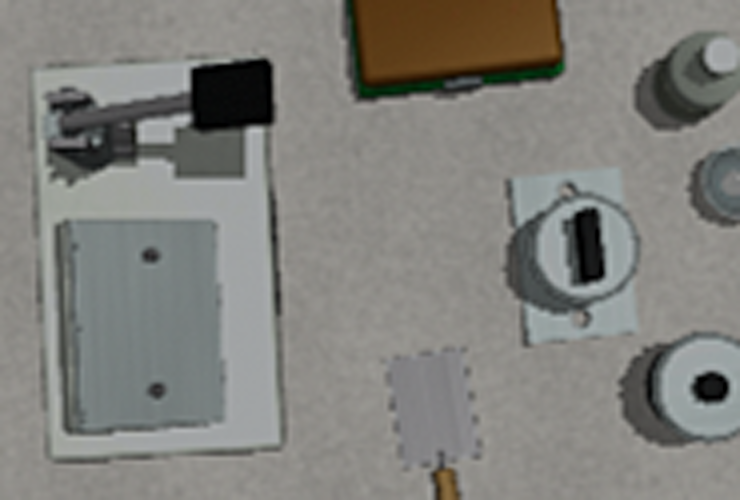

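The crop confirms it: a grey bowl with an aluminium foot plate and its two holes at crop (569,187) and (584,317). The deck pegs are at crop (150,255) and (156,390).

```bash
python3 - <<'E'
from h import *
f=lambda u,v:((u+.5)/4-.5+165,(v+.5)/4-.5+120)
P=lambda u,v,z:onz("top",f(u,v),z)
h1,h2=P(569,187,.010),P(584,317,.010)
print("holes",h1,h2,np.linalg.norm(h1-h2),"mid",(h1+h2)/2, "yaw of line deg",np.degrees(np.arctan2(*(h1-h2)[[1,0]])))
print("plate",[P(*c,.01) for c in((511,178),(619,168),(636,332),(526,346))])
print("fin ends top z.116",P(588,209,.116),P(592,279,.116))
for z in(.075,.094):
  a,b=P(150,255,z),P(156,390,z);print("pegs",z,a,b,np.linalg.norm(a-b),np.degrees(np.arctan2(*(a-b)[[1,0]])))
C=[P(*c,.03) for c in((34,70),(54,459),(284,446),(268,62))]
print("plinth",C); 
T=np.array([[95,-215],[95,105],[-95,105]])/1000; W=np.array(C)[:3,:2]
# rigid fit
a=W-W.mean(0);b=T-T.mean(0);H=b.T@a;U,S,V=np.linalg.svd(H);Rr=V.T@np.diag([1,np.sign(np.linalg.det(V.T@U.T))])@U.T
t=W.mean(0)-Rr@T.mean(0);print("mixer",t,np.degrees(np.arctan2(Rr[1,0],Rr[0,0])),"res",(W-(T@Rr.T+t)))
print(R.from_rotvec(arm.sense()["tcp_rot"]).as_matrix())
E
```

```text
holes [ 0.63874131 -0.21421553  0.01      ] [ 0.53232014 -0.22317372  0.01      ] 0.10679754483982305 mid [ 0.58553072 -0.21869462  0.01      ] yaw of line deg 4.811628409194595
plate [array([ 0.64727782, -0.16711317,  0.01      ]), array([ 0.65332844, -0.25548841,  0.01      ]), array([ 0.5191191 , -0.26500353,  0.01      ]), array([ 0.50989435, -0.17537716,  0.01      ])]
fin ends top z.116 [ 0.60960639 -0.21420452  0.116     ] [ 0.55713579 -0.21556154  0.116     ]
pegs 0.075 [0.58628413 0.11971682 0.075     ] [0.48191847 0.11686475 0.075     ] 0.10440462761222659 1.5653703484075567
pegs 0.094 [0.58479311 0.11703895 0.094     ] [0.48207334 0.11423186 0.094     ] 0.1027581232649436 1.5653703484075416
plinth [array([0.74186786, 0.21723904, 0.03      ]), array([0.42855917, 0.2054326 , 0.03      ]), array([0.43454601, 0.02175689, 0.03      ]), array([0.7437035 , 0.02810186, 0.03      ])]
mixer [0.53438695 0.1164381 ] 91.92127129577375 res [[-0.00421323 -0.00135379]
 [ 0.00229818 -0.00243184]
 [ 0.00191504  0.00378563]]
[[-9.03567655e-01  4.28445438e-01 -1.11305869e-05]
 [ 4.28445438e-01  9.03567654e-01 -3.86753982e-05]
 [-6.51305963e-06 -3.97146880e-05 -9.99999999e-01]]
```

```bash
T='"claw":0.085}'
python3 -m crank '[{"twist":[0,0,-6],"offset":[0,0,-0.005],"claw":0.085},{"twist":[0,0,-6],"offset":[0,0,-0.005],"claw":0.085},{"twist":[0,0,-6],"offset":[0,0,-0.005],"claw":0.085},{"twist":[0,0,-6],"offset":[0,0,-0.005],"claw":0.085},{"twist":[0,0,-5.4],"offset":[0,0,-0.005],"claw":0.085}]'
python3 -m crank '[{"twist":[0,0,0],"offset":[-0.009,-0.034,-0.002],"claw":0.085},{"twist":[0,0,0],"offset":[-0.009,-0.034,-0.002],"claw":0.085},{"twist":[0,0,0],"offset":[-0.009,-0.034,-0.002],"claw":0.085},{"twist":[0,0,0],"offset":[-0.009,-0.034,-0.002],"claw":0.085},{"twist":[0,0,0],"offset":[-0.009,-0.034,-0.002],"claw":0.085},{"twist":[0,0,0],"offset":[-0.009,-0.034,-0.002],"claw":0.085},{"twist":[0,0,0],"offset":[-0.009,-0.034,-0.002],"claw":0.085}]'
python3 -m crank '[{"twist":[0,0,0],"offset":[-0.009,-0.034,-0.002],"claw":0.085},{"twist":[0,0,0],"offset":[-0.009,-0.034,-0.002],"claw":0.085},{"twist":[0,0,0],"offset":[-0.009,-0.034,-0.002],"claw":0.085},{"twist":[0,0,0],"offset":[-0.009,-0.034,-0.002],"claw":0.085},{"twist":[0,0,0],"offset":[-0.009,-0.034,-0.002],"claw":0.085},{"twist":[0,0,0],"offset":[-0.009,-0.034,-0.002],"claw":0.085},{"twist":[0,0,0],"offset":[-0.009,-0.034,-0.002],"claw":0.085},{"twist":[0,0,0],"offset":[0,0,0],"claw":0.085},{"twist":[0,0,0],"offset":[0,0,0],"claw":0.085}]'
python3 - <<'E'
from h import *
import pickle
s=arm.sense(); im=arm.camera("wrist"); cv2.imwrite("pics/w1.png",im[:,:,::-1]); pickle.dump(s,open("s1.pkl","wb"))
for k in("deck","mixer","lever_pad","lever_pivot"):
    print(k,[(np.round(np.array(d["xy"])*[512,384],1).tolist(),round(d["p"],2)) for d in arm.landmark_of(k,"wrist")])
print(s["tool_pos"],s["joint_pos"])
# expected
print("exp pegs",wproj([.585,.117,.094],s),wproj([.482,.114,.094],s))
E
```

```text
t: 1.22
tool_pos: [0.2785, 0.5873, 0.2756]
tcp_rot: [0.119, -3.139, 0.0]
ft_force: [-0.6, 0.1, 0.4]
opening: 0.0851
gripper_force: 0.0
t: 1.8
tool_pos: [0.3584, 0.3526, 0.2896]
tcp_rot: [-0.11, 3.139, 0.001]
ft_force: [1.3, 0.1, 0.1]
opening: 0.0848
gripper_force: 0.0
t: 2.55
tool_pos: [0.4382, 0.1195, 0.3038]
tcp_rot: [-0.104, 3.139, 0.001]
ft_force: [0.1, -0.6, -0.5]
opening: 0.0848
gripper_force: 0.0
deck [([248.9, 236.3], 0.78)]
mixer [([250.0, 216.2], 0.81)]
lever_pad []
lever_pivot []
[0.43821669 0.1194817  0.30379937] [-0.73060565 -0.11753813  0.33746581  1.8457629   0.03885976  1.40584228
  1.23517014]
exp pegs [246.82259222 277.86082308] [248.8483885 205.6742959]
```

View pics/w1.png

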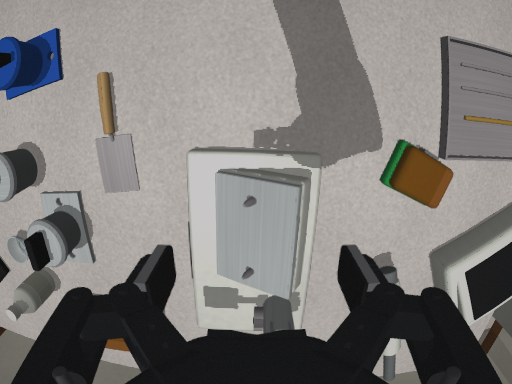

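The wrist view shows the deck's pegs near (250,201) and (248,273), close to what I expected. A crop will let me fit the deck pose accurately.

```bash
python3 - <<'E'
import cv2
im=cv2.imread("pics/w1.png")[145:295,185:325]; cv2.imwrite("pics/w1c.png",cv2.resize(im,None,fx=4,fy=4,interpolation=cv2.INTER_CUBIC))
E
```

```text
(no output)
```

View pics/w1c.png

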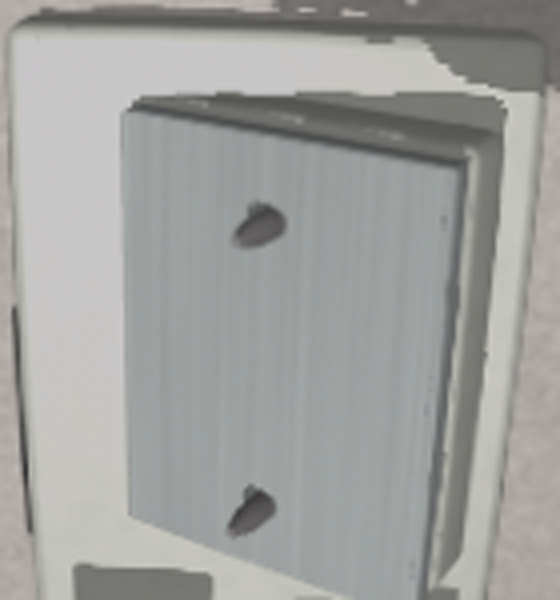

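```bash
cat > fit.py <<'E'
from h import *
import pickle
from scipy.optimize import least_squares
s=pickle.load(open("s1.pkl","rb"))
fw=lambda u,v:((u+.5)/4-.5+185,(v+.5)/4-.5+145); ft=lambda u,v:((u+.5)/4-.5+165,(v+.5)/4-.5+120)
W=[((-60,80,0),(126,113)),((60,80,0),(466,160)),((-60,-80,0),(130,517)),((0,52,22),(238,242)),((0,-52,22),(233,531)),((0,52,0),(277,219)),((0,-52,0),(264,499))]
T=[((-60,-80,0),(216,222)),((-60,80,0),(223,425)),((60,80,0),(75,429)),((60,-80,0),(68,222)),((0,-52,11),(150,255)),((0,52,11),(156,390))]
def fr(p): # deck frame
    Rz=R.from_euler("z",p[3]).as_matrix()@R.from_euler("y",-np.radians(30)).as_matrix(); return Rz,np.array([p[0],p[1],p[2]])
def res(p,parts=False):
    Rm,o=fr(p); g=lambda X:Rm@(np.array(X)/1000)+o
    a=[wproj(g(X),s)-fw(*uv) for X,uv in W]; b=[proj("top",g(X))-ft(*uv) for X,uv in T]
    if parts: return a,b
    return np.concatenate([np.ravel(a),np.ravel(b),[(p[2]-.075)*1000]])
E
python3 - <<'E'
from fit import *
r=least_squares(res,[.534,.117,.075,1.6],loss="soft_l1"); print(r.x[:3],np.degrees(r.x[3])); a,b=res(r.x,True); print(np.round(a,1).tolist(),np.round(b,1).tolist())
for w in(0,1):
  rr=least_squares(lambda p:np.append(np.ravel(res(p,True)[w]),(p[2]-.075)*1000),r.x,loss="soft_l1");print(w,rr.x[:3],np.degrees(rr.x[3]))
np.save("deck.npy",r.x)
E
```

```text
[0.53253617 0.12148739 0.07496328] 91.56060823451699
[[-0.2, -1.9], [-0.7, 1.9], [0.1, -0.3], [0.7, -0.6], [0.1, 0.2], [0.2, 0.3], [0.8, 0.9]] [[-0.2, -0.1], [0.4, -0.4], [0.9, 1.1], [0.5, -0.2], [0.3, 0.3], [0.3, 0.4]]
0 [0.53234765 0.12131993 0.07498935] 91.69297615780545
1 [0.53311914 0.12264128 0.07499472] 90.94691704334272
```

```bash

python3 -m crank '[{"twist":[0,0,0],"offset":[-0.0122,-0.0344,0.004],"claw":0.085},{"twist":[0,0,0],"offset":[-0.0122,-0.0344,0.004],"claw":0.085},{"twist":[0,0,0],"offset":[-0.0122,-0.0344,0.004],"claw":0.085},{"twist":[0,0,0],"offset":[-0.0122,-0.0344,0.004],"claw":0.085},{"twist":[0,0,0],"offset":[-0.0122,-0.0344,0.004],"claw":0.085},{"twist":[0,0,0],"offset":[-0.0122,-0.0344,0.004],"claw":0.085},{"twist":[0,0,0],"offset":[-0.0122,-0.0344,0.004],"claw":0.085},{"twist":[0,0,0],"offset":[-0.0122,-0.0344,0.004],"claw":0.085},{"twist":[0,0,0],"offset":[-0.0122,-0.0344,0.004],"claw":0.085},{"twist":[0,0,0],"offset":[-0.0122,-0.0344,0.004],"claw":0.085}]'
python3 -m crank '[{"twist":[0,0,0],"offset":[0,0,0],"claw":0.085},{"twist":[0,0,0],"offset":[0,0,0],"claw":0.085}]'
python3 - <<'E'
from h import *
import pickle
s=arm.sense(); im=arm.camera("wrist"); cv2.imwrite("pics/w2.png",im[:,:,::-1]); pickle.dump(s,open("s2.pkl","wb"))
for k in("fin","bowl"):
    for d in arm.landmark_of(k,"wrist"):
        uv=np.array(d["xy"])*[512,384]; p,v=wray(uv,s); z=.098 if k=="fin" else 0; print(k,uv.round(1),round(d["p"],2),p+v*(z-p[2])/v[2])
print(s["tool_pos"]); T=R.from_rotvec(s["tcp_rot"]).as_matrix(); print(T.round(4))
im=im[100:384,140:380][:,:,::-1]; cv2.imwrite("pics/w2c.png",cv2.resize(im,None,fx=2,fy=2,interpolation=cv2.INTER_CUBIC))
E
```

```text
t: 3.63
tool_pos: [0.5846, -0.2135, 0.2628]
tcp_rot: [0.115, -3.139, -0.0]
ft_force: [0.9, 0.9, 0.7]
opening: 0.0854
gripper_force: 0.0
t: 3.8
tool_pos: [0.5835, -0.2146, 0.262]
tcp_rot: [0.107, -3.137, 0.002]
ft_force: [-0.7, -0.1, 0.5]
opening: 0.0847
gripper_force: 0.0
fin [254.  180.5] 0.65 [ 0.58280581 -0.21679237  0.098     ]
bowl [256.1 163.3] 0.89 [ 0.58532378 -0.21467733  0.        ]
[ 0.58347446 -0.21461888  0.26196752]
[[-0.9977 -0.068  -0.0027]
 [-0.0679  0.9977 -0.0014]
 [ 0.0027 -0.0012 -1.    ]]
```

View pics/w2c.png

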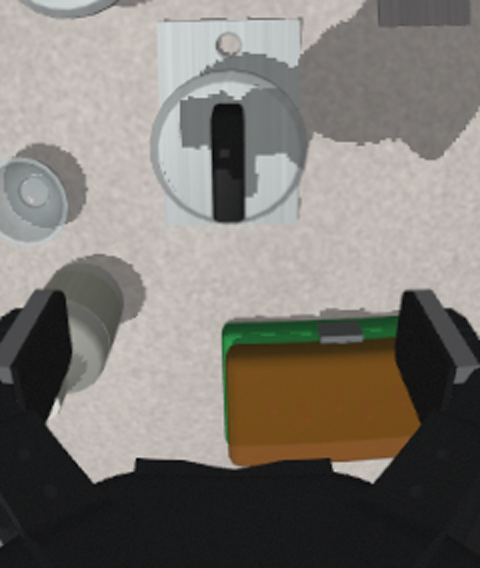

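The grey bowl's fin is centred in the crop at about (228,160). The fingers straddle it and are lined up with its yaw. I'll descend and grip.

```bash

python3 -m crank '[{"twist":[0,0,0],"offset":[0,-0.001,0.028],"claw":0.085},{"twist":[0,0,0],"offset":[0,-0.001,0.03],"claw":0.085},{"twist":[0,0,0],"offset":[0,0,0.03],"claw":0.085},{"twist":[0,0,0],"offset":[0,0,0.03],"claw":0.085},{"twist":[0,0,0],"offset":[0,0,0.025],"claw":0.085},{"twist":[0,0,0],"offset":[0,0,0.015],"claw":0.085},{"twist":[0,0,0],"offset":[0,0,0],"claw":0.085},{"twist":[0,0,0],"offset":[0,0,0],"claw":0.085}]'
python3 -m crank '[{"twist":[0,0,0],"offset":[0,0,0],"claw":0.01},{"twist":[0,0,0],"offset":[0,0,0],"claw":0.01},{"twist":[0,0,0],"offset":[0,0,0],"claw":0.01},{"twist":[0,0,0],"offset":[0,0,0],"claw":0.01},{"twist":[0,0,0],"offset":[0,0,0],"claw":0.01},{"twist":[0,0,0],"offset":[0,0,0],"claw":0.01},{"twist":[0,0,0],"offset":[0,0,0],"claw":0.01},{"twist":[0,0,0],"offset":[0,0,0],"claw":0.01}]' 80
```

```text
t: 4.62
tool_pos: [0.5837, -0.2136, 0.1056]
tcp_rot: [0.114, -3.139, -0.001]
ft_force: [0.9, 1.0, 0.5]
opening: 0.0851
gripper_force: 0.0
t: 5.28
tool_pos: [0.5838, -0.2157, 0.1056]
tcp_rot: [-0.11, 3.139, -0.001]
ft_force: [-0.1, -1.3, 2.5]
opening: 0.0152
gripper_force: 79.5
```

```bash

python3 -m crank '[{"twist":[0,0,0],"offset":[0,0,-0.01],"claw":0.01},{"twist":[0,0,0],"offset":[0,0,-0.025],"claw":0.01},{"twist":[0,0,0],"offset":[0,0,-0.03],"claw":0.01},{"twist":[0,0,0],"offset":[0,0,-0.03],"claw":0.01},{"twist":[0,0,0],"offset":[0,0,-0.03],"claw":0.01},{"twist":[0,0,0],"offset":[0,0,-0.03],"claw":0.01},{"twist":[0,0,0],"offset":[0,0,-0.02],"claw":0.01}]' 80
python3 -m crank '[{"twist":[0,0,0.6],"offset":[0.004,0.015,0],"claw":0.01},{"twist":[0,0,0.6],"offset":[0.004,0.03,0],"claw":0.01},{"twist":[0,0,0.6],"offset":[0.004,0.035,0],"claw":0.01},{"twist":[0,0,0.6],"offset":[0.004,0.038,0],"claw":0.01},{"twist":[0,0,0],"offset":[0.004,0.038,0],"claw":0.01},{"twist":[0,0,0],"offset":[0.004,0.035,0],"claw":0.01},{"twist":[0,0,0],"offset":[0.004,0.03,0],"claw":0.01},{"twist":[0,0,0],"offset":[0.004,0.016,0],"claw":0.01}]' 80
python3 -m crank '[{"twist":[-3,0,0],"offset":[0,0,0],"claw":0.01},{"twist":[-5,0,0],"offset":[0,0,0],"claw":0.01},{"twist":[-5,0,0],"offset":[0,0,0],"claw":0.01},{"twist":[-5,0,0],"offset":[0,0,0],"claw":0.01},{"twist":[-5,0,0],"offset":[0,0,0],"claw":0.01},{"twist":[-4,0,0],"offset":[0,0,0],"claw":0.01},{"twist":[-3,0,0],"offset":[0,0,0],"claw":0.01},{"twist":[0,0,0],"offset":[0,0,0],"claw":0.01},{"twist":[0,0,0],"offset":[0,0,0],"claw":0.01},{"twist":[0,0,0],"offset":[0,0,0],"claw":0.01}]' 80
cat > goal.py <<'E'
from fit import *
import sys
def goal(gap,s=None,h=.1056):
    s=s or arm.sense(); p=np.load("deck.npy"); D,o=fr(p)
    G=np.column_stack([-D[:,1]*-1,D[:,0],-D[:,2]]); 
    if np.linalg.det(G)<0: G[:,0]*=-1
    T=R.from_rotvec(s["tcp_rot"]).as_matrix()
    t=o+D[:,2]*(h+gap)
    print("twist deg",np.degrees(R.from_matrix(T.T@G).as_rotvec()).round(2),"offset mm (tool axes)",(T.T@(t-s["tool_pos"])*1000).round(1), "deck-frame err mm",(D.T@(s["tool_pos"]-t)*1000).round(1),"F",s["ft_force"].round(1),"op",s["opening"],s["joint_pos"].round(2))
if __name__=="__main__":
    for g in sys.argv[1:]: goal(float(g))
E
python3 goal.py .06
python3 - <<'E'
from h import *
import pickle
s=arm.sense(); im=arm.camera("wrist"); pickle.dump(s,open("s3.pkl","wb"))
t=arm.camera("top"); cv2.imwrite("pics/t3.png",t[:,:,::-1])
a=cv2.resize(im[:,:,::-1],(400,300)); b=cv2.resize(t[120:250,165:338][:,:,::-1],(400,300))
cv2.imwrite("pics/m3.png",np.hstack([a,b]))
E
```

```text
t: 5.87
tool_pos: [0.5836, -0.2154, 0.2835]
tcp_rot: [-0.11, 3.138, -0.0]
ft_force: [1.0, 0.1, -4.4]
opening: 0.0147
gripper_force: 78.8
t: 6.53
tool_pos: [0.541, 0.0251, 0.2802]
tcp_rot: [0.052, -3.14, -0.002]
ft_force: [0.4, 0.6, -4.5]
opening: 0.0145
gripper_force: 78.8
t: 7.37
tool_pos: [0.5421, 0.0206, 0.2804]
tcp_rot: [0.044, -3.027, -0.808]
ft_force: [0.9, 0.6, -3.8]
opening: 0.0151
gripper_force: 79.1
twist deg [-0.11 -0.09  0.1 ] offset mm (tool axes) [  6.7 -15.   62.9] deck-frame err mm [15.1 -6.8 62.8] F [ 0.9  0.6 -3.8] op 0.015071812973284054 [-0.4   0.2   0.68  1.72 -0.62  1.47  2.01]
```

View pics/m3.png

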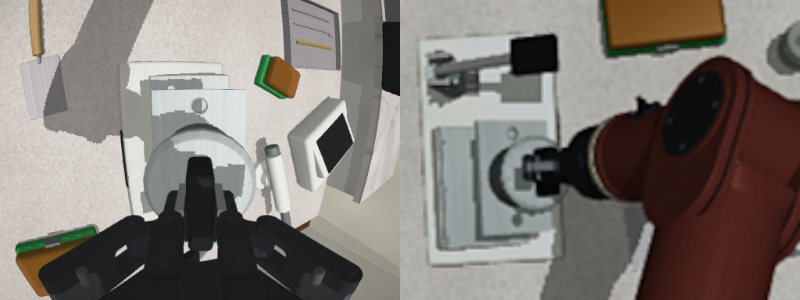

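The bowl hangs straight in the grip and tilts square to the deck. Its near hole is at wrist (256,132). I'll check where that hole sits relative to the tool before moving in.

```bash
python3 - <<'E'
from h import *
import pickle
s=pickle.load(open("s3.pkl","rb")); s=dict(s); 
im=arm.camera("wrist"); g=cv2.cvtColor(im,cv2.COLOR_RGB2GRAY)[112:152,232:280]
c=cv2.HoughCircles(cv2.resize(g,None,fx=6,fy=6,interpolation=cv2.INTER_CUBIC),cv2.HOUGH_GRADIENT,1,60,param1=80,param2=18,minRadius=30,maxRadius=75)
print(c)
s0={"tcp_rot":np.zeros(3),"tool_pos":np.zeros(3)}
for q in c[0][:3]:
    uv=((q[0]+.5)/6-.5+232,(q[1]+.5)/6-.5+112); p,v=wray(uv,s0); print(uv,(p+v*(.0956-p[2])/v[2])*1000,"r mm",np.round(q[2]/6/297*200,1))
cv2.imwrite("pics/hole.png",cv2.resize(g,None,fx=12,fy=12))
E
```

```text
[[[137.5 141.5  55.7]]]
(np.float32(254.5), np.float32(135.16667)) [53.60629466 -0.88858258 95.6       ] r mm 6.3
```

View pics/hole.png

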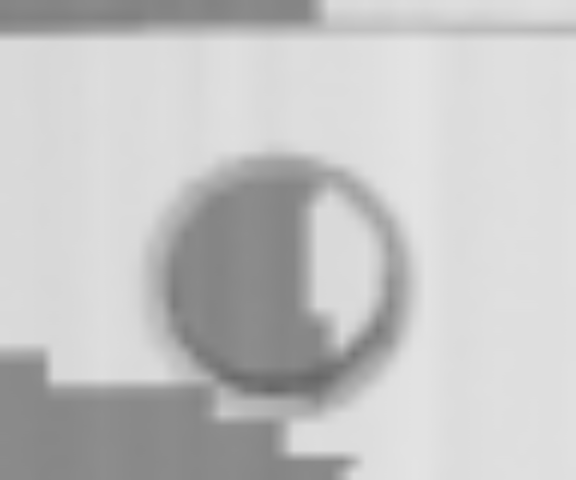

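```bash

python3 -m crank '[{"twist":[0,0,0],"offset":[0.003,-0.007,0.01],"claw":0.01},{"twist":[0,0,0],"offset":[0.0027,-0.0075,0.02],"claw":0.01},{"twist":[0,0,0],"offset":[0,0,0.025],"claw":0.01},{"twist":[0,0,0],"offset":[0,0,0.022],"claw":0.01},{"twist":[0,0,0],"offset":[0,0,0.015],"claw":0.01},{"twist":[0,0,0],"offset":[0,0,0],"claw":0.01},{"twist":[0,0,0],"offset":[0,0,0],"claw":0.01},{"twist":[0,0,0],"offset":[0,0,0],"claw":0.01}]' 80
python3 goal.py 0
python3 - <<'E'
from h import *
from fit import fr
s=arm.sense(); im=arm.camera("wrist")
D,o=fr(np.load("deck.npy")); uv=wproj(o+D@[0,.052,.022],s); print("pegtip exp",uv,"base",wproj(o+D@[0,.052,0],s))
a=im[105:165,224:284][:,:,::-1]; t=arm.camera("scene")[150:270,220:360][:,:,::-1]
cv2.imwrite("pics/m4.png",np.hstack([cv2.resize(a,(400,400),interpolation=cv2.INTER_CUBIC),cv2.resize(t,(400,400),interpolation=cv2.INTER_CUBIC)]))
E
```

```text
t: 8.18
tool_pos: [0.5359, 0.0528, 0.1941]
tcp_rot: [0.043, -3.028, -0.811]
ft_force: [0.0, -0.5, -4.9]
opening: 0.0148
gripper_force: 79.2
twist deg [-0.03  0.03  0.07] offset mm (tool axes) [ 1.6 -0.  31.9] deck-frame err mm [ 0.1 -1.5 31.9] F [ 0.  -0.5 -4.9] op 0.014794210153951192 [-0.42  0.24  0.64  1.86 -0.68  1.31  2.07]
pegtip exp [255.84804849 132.41875913] base [255.89529584 129.83993124]
```

View pics/m4.png

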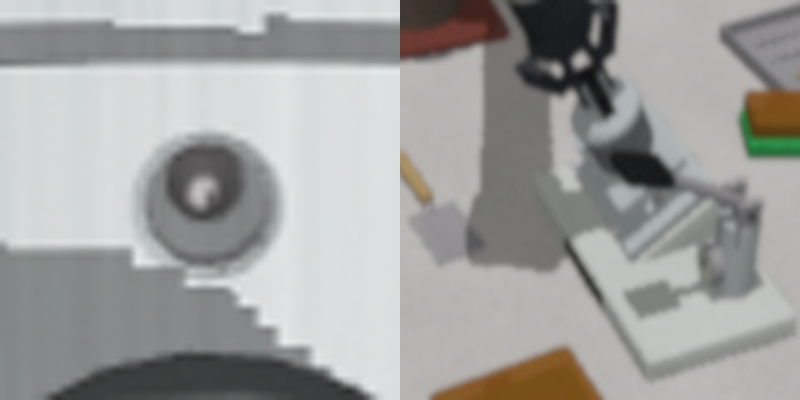

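```bash
python3 - <<'E'
from h import *
s0={"tcp_rot":np.zeros(3),"tool_pos":np.zeros(3)}
for n,x,y,z in(("tip",203,190,.1155),("hole",209,202,.0956)):
    p,v=wray(((x+.5)/6.667-.5+224,(y+.5)/6.667-.5+105),s0); print(n,(p+v*(z-p[2])/v[2])*1000)
E
```

```text
tip [ 53.06636825  -1.38933721 115.5       ]
hole [53.82509878 -0.57812278 95.6       ]
```

Through the hole, the peg tip is off centre by about (-0.8, -0.8) mm in tool axes. I'll correct that and lower the bowl.

```bash

python3 -m crank '[{"twist":[0,0,0],"offset":[-0.0008,-0.0008,0],"claw":0.01},{"twist":[0,0,0],"offset":[0,0,0.006],"claw":0.01},{"twist":[0,0,0],"offset":[0,0,0.006],"claw":0.01},{"twist":[0,0,0],"offset":[0,0,0.005],"claw":0.01},{"twist":[0,0,0],"offset":[0,0,0.004],"claw":0.01},{"twist":[0,0,0],"offset":[0,0,0],"claw":0.01}]' 80
python3 goal.py 0
python3 -m crank '[{"twist":[0,0,0],"offset":[0,0,0.003],"claw":0.01},{"twist":[0,0,0],"offset":[0,0,0.003],"claw":0.01},{"twist":[0,0,0],"offset":[0,0,0.002],"claw":0.01},{"twist":[0,0,0],"offset":[0,0,0],"claw":0.01}]' 80
python3 goal.py 0
```

```text
t: 8.78
tool_pos: [0.5355, 0.0641, 0.1737]
tcp_rot: [0.044, -3.025, -0.811]
ft_force: [0.3, 0.9, -4.2]
opening: 0.0148
gripper_force: 79.3
twist deg [ 0.   -0.15  0.06] offset mm (tool axes) [1.3 0.4 8.6] deck-frame err mm [-0.4 -1.4  8.6] F [ 0.3  0.9 -4.2] op 0.014829436343988204 [-0.43  0.27  0.63  1.88 -0.7   1.27  2.09]
t: 9.12
tool_pos: [0.5358, 0.0676, 0.1675]
tcp_rot: [0.043, -3.027, -0.811]
ft_force: [0.1, 0.1, -4.8]
opening: 0.0144
gripper_force: 79.3
twist deg [ 0.   -0.07  0.06] offset mm (tool axes) [1.8 0.5 1.5] deck-frame err mm [-0.5 -1.8  1.5] F [ 0.1  0.1 -4.8] op 0.014396024146779943 [-0.43  0.27  0.63  1.89 -0.71  1.26  2.09]
```

```bash

for i in 1 2; do python3 -m crank '[{"twist":[0,0,0],"offset":[0,0,0.0008],"claw":0.01},{"twist":[0,0,0],"offset":[0,0,0],"claw":0.01}]' 80 | grep -E "pos|ft"; done
python3 goal.py 0
```

```text
tool_pos: [0.536, 0.0677, 0.1672]
ft_force: [0.4, -0.9, -4.5]
tool_pos: [0.5362, 0.0677, 0.1668]
ft_force: [-0.5, -2.2, -1.9]
twist deg [-0.01  0.01  0.05] offset mm (tool axes) [2.2 0.7 0.9] deck-frame err mm [-0.7 -2.2  0.9] F [-0.5 -2.2 -1.9] op 0.014584470324903342 [-0.43  0.27  0.63  1.89 -0.71  1.25  2.09]
```

Contact is starting. I'll press on gently.

```bash

for i in 1 2 3; do python3 -m crank '[{"twist":[0,0,0],"offset":[0,0,0.001],"claw":0.01},{"twist":[0,0,0],"offset":[0,0,0],"claw":0.01}]' 80 | grep -E "pos|ft"; done
python3 goal.py 0
```

```text
tool_pos: [0.5363, 0.0675, 0.1666]
ft_force: [-2.9, -6.3, 4.6]
tool_pos: [0.5363, 0.0673, 0.1663]
ft_force: [-5.5, -9.1, 9.7]
tool_pos: [0.5363, 0.0672, 0.1661]
ft_force: [-8.5, -12.8, 16.6]
twist deg [ 0.03  0.12 -0.01] offset mm (tool axes) [2.3 1.5 0.5] deck-frame err mm [-1.5 -2.3  0.5] F [ -8.5 -12.8  16.6] op 0.014985308517761402 [-0.43  0.27  0.63  1.89 -0.71  1.25  2.1 ]
```

```bash

python3 -m crank '[{"twist":[0,0,0],"offset":[0,0,-0.002],"claw":0.01},{"twist":[0,0,0],"offset":[0,0,0],"claw":0.06},{"twist":[0,0,0],"offset":[0,0,0],"claw":0.06},{"twist":[0,0,0],"offset":[0,0,0],"claw":0.06},{"twist":[0,0,0],"offset":[0,0,0],"claw":0.06},{"twist":[0,0,0],"offset":[0,0,0],"claw":0.06}]'
python3 -m crank '[{"twist":[0,0,0],"offset":[0,0,-0.01],"claw":0.06},{"twist":[0,0,0],"offset":[0,0,-0.025],"claw":0.06},{"twist":[0,0,0],"offset":[0,0,-0.03],"claw":0.06},{"twist":[0,0,0],"offset":[0,0,-0.03],"claw":0.06},{"twist":[0,0,0],"offset":[0,0,-0.03],"claw":0.06},{"twist":[0,0,0],"offset":[0,0,-0.01],"claw":0.0},{"twist":[0,0,0],"offset":[0,0,0],"claw":0.0},{"twist":[0,0,0],"offset":[0,0,0],"claw":0.0}]'
python3 - <<'E'
from h import *
from fit import fr
s=arm.sense(); im=arm.camera("wrist"); t=arm.camera("scene")
D,o=fr(np.load("deck.npy"))
for n,P in(("fin",[0,0,.098]),("finend",[0,.027,.116]),("pegtip",[0,.052,.022]),("lidfar",[0,.043,.080])): print(n,"w",wproj(o+D@P,s).round(1),"s",proj("scene",o+D@P).round(1))
for c in("wrist","scene"):
    print([(np.array(d["xy"])*[512,384],d["p"]) for d in arm.landmark_of("fin",c)])
a=cv2.resize(im[:,:,::-1][60:260,156:356],(400,400),interpolation=cv2.INTER_CUBIC);b=cv2.resize(t[150:270,240:360][:,:,::-1],(400,400),interpolation=cv2.INTER_CUBIC)
cv2.imwrite("pics/m5.png",np.hstack([a,b]))
E
```

```text
t: 10.45
tool_pos: [0.5359, 0.0689, 0.1655]
tcp_rot: [0.043, -3.027, -0.811]
ft_force: [-0.0, 1.2, 0.3]
opening: 0.0599
gripper_force: 0.0
t: 11.12
tool_pos: [0.5379, 0.0011, 0.2825]
tcp_rot: [0.043, -3.028, -0.811]
ft_force: [0.6, 0.2, -0.2]
opening: 0.0244
gripper_force: 0.0
fin w [256.5 184.9] s [292.4 183.1]
finend w [256.5 160.1] s [286.7 175.5]
pegtip w [256.5 122.8] s [294.8 189.2]
lidfar w [256.5 136.5] s [289.1 179.9]
[(array([254.5152, 185.0112]), 0.95)]
[(array([169.984 , 180.5952]), 0.84), (array([109.0048, 194.688 ]), 0.79), (array([291.1744, 184.896 ]), 0.73)]
```

View pics/m5.png

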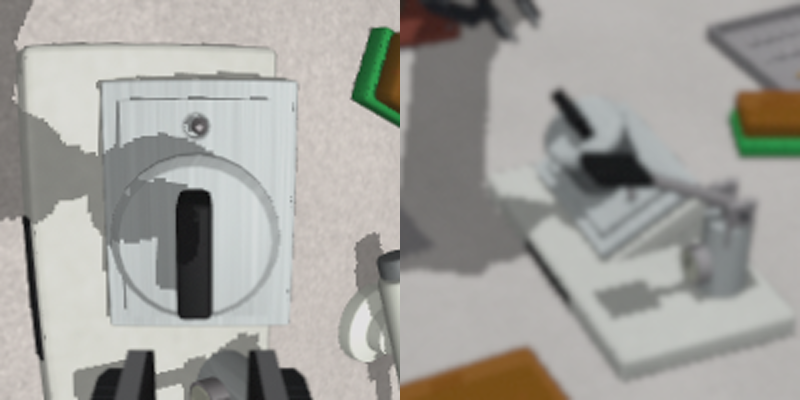

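The placed bowl matches its expected home. The fin is within 2 px in both views, and the near peg shows through the foot at (197,125) in the left crop. I'll give the fin top a gentle push with closed fingers to confirm depth: if it is home, contact comes at 135 mm TCP height.

```bash

python3 -m crank '[{"twist":[0,0,0],"offset":[0.0015,-0.0005,0.015],"claw":0},{"twist":[0,0,0],"offset":[0,0,0.025],"claw":0},{"twist":[0,0,0],"offset":[0,0,0.025],"claw":0},{"twist":[0,0,0],"offset":[0,0,0.02],"claw":0},{"twist":[0,0,0],"offset":[0,0,0.012],"claw":0},{"twist":[0,0,0],"offset":[0,0,0],"claw":0},{"twist":[0,0,0],"offset":[0,0,0],"claw":0}]' | grep -E "t:|ft|open"
python3 goal.py 0.0294
for i in 1 2 3 4 5; do python3 -m crank '[{"twist":[0,0,0],"offset":[0,0,0.0025],"claw":0},{"twist":[0,0,0],"offset":[0,0,0],"claw":0}]' | grep -E "ft" ; python3 goal.py 0.0294 | grep -o "deck-frame.*op" ; done
```

```text
t: 11.9
tcp_rot: [0.043, -3.026, -0.811]
ft_force: [1.5, -1.0, -0.2]
opening: 0.0001
twist deg [-0.01 -0.11  0.06] offset mm (tool axes) [0.2 1.  7.7] deck-frame err mm [-1.  -0.3  7.7] F [ 1.5 -1.  -0.2] op 0.0001470123208879255 [-0.42  0.24  0.65  1.85 -0.67  1.32  2.07]
ft_force: [-0.4, 0.6, 0.2]
deck-frame err mm [-1.2 -1.   6.4] F [-0.4  0.6  0.2] op
ft_force: [-0.6, -0.5, -0.5]
deck-frame err mm [-1.1 -0.7  3.3] F [-0.6 -0.5 -0.5] op
ft_force: [0.4, -1.9, 3.5]
deck-frame err mm [-1.2 -0.8  1.1] F [ 0.4 -1.9  3.5] op
ft_force: [-9.6, -10.7, 20.8]
deck-frame err mm [-1.2 -0.9  1. ] F [ -9.6 -10.7  20.8] op
ft_force: [-16.6, -16.1, 39.7]
deck-frame err mm [-1.3 -0.9  0.9] F [-16.6 -16.1  39.7] op
```

Contact is solid at about 1 mm from nominal, inside the calibration tolerance. It did not move under about 45 N, so the foot is home. Next I'll back off, level the tool and go above the lever pad.

```bash

python3 -m crank '[{"twist":[0,0,0],"offset":[0,0,-0.012],"claw":0},{"twist":[0,0,0],"offset":[0,0,-0.03],"claw":0},{"twist":[0,0,0],"offset":[0,0,-0.03],"claw":0},{"twist":[0,0,0],"offset":[0,0,-0.022],"claw":0},{"twist":[6,0,0],"offset":[0,0,0],"claw":0},{"twist":[6,0,0],"offset":[0,0,0],"claw":0},{"twist":[6,0,0],"offset":[0,0,0],"claw":0},{"twist":[6,0,0],"offset":[0,0,0],"claw":0},{"twist":[6,0,0],"offset":[0,0,0],"claw":0},{"twist":[0,0,0],"offset":[0,0,0],"claw":0}]'
python3 -m crank '[{"twist":[0,0,0],"offset":[-0.015,0.003,0],"claw":0},{"twist":[0,0,0],"offset":[-0.03,0.004,0],"claw":0},{"twist":[0,0,0],"offset":[-0.035,0.005,0],"claw":0},{"twist":[0,0,0],"offset":[-0.035,0.005,0],"claw":0},{"twist":[0,0,0],"offset":[-0.025,0.003,0],"claw":0},{"twist":[0,0,0],"offset":[-0.01,0,0],"claw":0},{"twist":[0,0,0],"offset":[0,0,0],"claw":0},{"twist":[0,0,0],"offset":[0,0,0],"claw":0}]'
python3 - <<'E'
from h import *
s=arm.sense(); 
for c in("wrist","top","scene"):
    arm.camera(c)
    for k in("lever_pad","fin"):
        for d in arm.landmark_of(k,c):
            uv=np.array(d["xy"])*[512,384]; z=.2 if k!="fin" else .160
            p,v=wray(uv,s) if c=="wrist" else ray(c,uv)
            print(c,k,round(d["p"],2),(p+v*(z-p[2])/v[2]).round(4))
T=R.from_rotvec(s["tcp_rot"]).as_matrix();print((T.T@(np.array([.685,.036,.22])-s["tool_pos"])).round(4),T.round(3).tolist())
E
```

```text
t: 13.57
tool_pos: [0.5364, 0.013, 0.2691]
tcp_rot: [-0.057, 3.14, -0.006]
ft_force: [0.2, 2.5, -0.3]
opening: 0.0002
gripper_force: 0.0
t: 14.23
tool_pos: [0.6854, 0.0312, 0.268]
tcp_rot: [0.042, -3.14, -0.001]
ft_force: [-0.6, -0.1, -0.7]
opening: -0.0
gripper_force: 0.0
wrist lever_pad 0.87 [0.69   0.0458 0.2   ]
wrist fin 0.92 [0.5346 0.0689 0.16  ]
top lever_pad 0.44 [ 0.6743 -0.2674  0.2   ]
top fin 0.97 [ 0.299  -0.2702  0.16  ]
top fin 0.78 [ 0.324  -0.4762  0.16  ]
scene lever_pad 0.64 [0.669  0.0417 0.2   ]
scene fin 0.76 [ 0.3877 -0.2977  0.16  ]
scene fin 0.68 [ 0.4147 -0.4961  0.16  ]
scene fin 0.67 [0.5475 0.0696 0.16  ]
[0.0002 0.0047 0.048 ] [[-1.0, -0.027, -0.001], [-0.027, 1.0, 0.001], [0.001, 0.001, -1.0]]
```

```bash

python3 -m crank '[{"twist":[0,0,0],"offset":[0.0,0.003,0.02],"claw":0},{"twist":[0,0,0],"offset":[0,0.003,0.02],"claw":0},{"twist":[0,0,0],"offset":[0,0,0.01],"claw":0},{"twist":[0,0,0],"offset":[0,0,0.008],"claw":0},{"twist":[0,0,0],"offset":[0,-0.001,0.01],"claw":0},{"twist":[0,0,0],"offset":[0,-0.001,0.01],"claw":0},{"twist":[0,0,0],"offset":[0,-0.001,0.01],"claw":0},{"twist":[0,0,0],"offset":[0,0,0],"claw":0}]'
python3 -m crank '[{"twist":[0,0,0],"offset":[0,-0.002,0.01],"claw":0},{"twist":[0,0,0],"offset":[0,-0.002,0.01],"claw":0},{"twist":[0,0,0],"offset":[0,-0.002,0.01],"claw":0},{"twist":[0,0,0],"offset":[0,0,0],"claw":0}]'
for i in 1 2 3; do python3 -m crank '[{"twist":[0,0,0],"offset":[0,-0.0005,0.004],"claw":0},{"twist":[0,0,0],"offset":[0,0,0],"claw":0}]' | grep -E "pos|ft"; done
```

```text
t: 15.35
tool_pos: [0.6862, 0.0329, 0.1812]
tcp_rot: [-0.041, 3.139, -0.004]
ft_force: [-0.2, -6.3, 9.6]
opening: 0.0002
gripper_force: 4.6
t: 15.68
tool_pos: [0.6867, 0.0289, 0.1514]
tcp_rot: [-0.044, 3.139, -0.0]
ft_force: [1.3, -1.8, 10.0]
opening: 0.0
gripper_force: 4.9
tool_pos: [0.6867, 0.0289, 0.1484]
ft_force: [-0.1, -0.3, 10.9]
tool_pos: [0.6867, 0.0288, 0.1447]
ft_force: [-1.9, 0.9, 10.7]
tool_pos: [0.687, 0.0288, 0.1438]
ft_force: [-11.5, 2.4, 29.3]
```

```bash

python3 -m crank '[{"twist":[0,0,0],"offset":[0,0,0.004],"claw":0},{"twist":[0,0,0],"offset":[0,0,0],"claw":0},{"twist":[0,0,0],"offset":[0,0,0],"claw":0}]'
python3 -m crank '[{"twist":[0,0,0],"offset":[0,0,-0.02],"claw":0},{"twist":[0,0,0],"offset":[0,0.0015,-0.02],"claw":0},{"twist":[0,0,0],"offset":[0,0.0015,-0.02],"claw":0},{"twist":[0,0,0],"offset":[0,0.0015,-0.02],"claw":0},{"twist":[0,0,0],"offset":[0,0.0015,-0.02],"claw":0},{"twist":[0,0,0],"offset":[0,0.0015,-0.015],"claw":0},{"twist":[0,0,0],"offset":[0,0,-0.005],"claw":0},{"twist":[0,0,0],"offset":[0,0,0],"claw":0},{"twist":[0,0,0],"offset":[0,0,0],"claw":0},{"twist":[0,0,0],"offset":[0,0,0],"claw":0}]'
python3 - <<'E'
from h import *
s=arm.sense(); arm.camera("wrist")
for k in("lever_pad","fin"):
    for d in arm.landmark_of(k,"wrist"):
        uv=np.array(d["xy"])*[512,384]; z=.2 if k!="fin" else .160
        p,v=wray(uv,s); print(k,round(d["p"],2),(p+v*(z-p[2])/v[2]).round(4))
E
```

```text
t: 16.43
tool_pos: [0.6872, 0.0289, 0.1428]
tcp_rot: [-0.046, 3.136, 0.006]
ft_force: [-21.0, 2.9, 52.0]
opening: 0.0
gripper_force: 23.9
t: 17.27
tool_pos: [0.6849, 0.0355, 0.2534]
tcp_rot: [0.044, -3.139, 0.0]
ft_force: [0.2, -0.4, -0.8]
opening: 0.0
gripper_force: 0.0
lever_pad 0.92 [0.6876 0.047  0.2   ]
```

Stroke 1 reached the stop: 52 N with no further travel, and the lever sprang back. Three more strokes, one of them to spare.

```bash

for i in 1 2 3; do
python3 -m crank '[{"twist":[0,0,0],"offset":[0,0,0.015],"claw":0},{"twist":[0,0,0],"offset":[0,0,0.012],"claw":0},{"twist":[0,0,0],"offset":[0,-0.0013,0.015],"claw":0},{"twist":[0,0,0],"offset":[0,-0.0013,0.018],"claw":0},{"twist":[0,0,0],"offset":[0,-0.0013,0.018],"claw":0},{"twist":[0,0,0],"offset":[0,-0.0013,0.018],"claw":0},{"twist":[0,0,0],"offset":[0,-0.0013,0.014],"claw":0},{"twist":[0,0,0],"offset":[0,0,0.006],"claw":0},{"twist":[0,0,0],"offset":[0,0,0.004],"claw":0},{"twist":[0,0,0],"offset":[0,0,0],"claw":0}]' | grep -E "t:|pos|ft"
python3 -m crank '[{"twist":[0,0,0],"offset":[0,0,-0.02],"claw":0},{"twist":[0,0,0],"offset":[0,0.0013,-0.02],"claw":0},{"twist":[0,0,0],"offset":[0,0.0013,-0.02],"claw":0},{"twist":[0,0,0],"offset":[0,0.0013,-0.02],"claw":0},{"twist":[0,0,0],"offset":[0,0.0013,-0.02],"claw":0},{"twist":[0,0,0],"offset":[0,0.0013,-0.015],"claw":0},{"twist":[0,0,0],"offset":[0,0,-0.005],"claw":0},{"twist":[0,0,0],"offset":[0,0,0],"claw":0},{"twist":[0,0,0],"offset":[0,0,0],"claw":0},{"twist":[0,0,0],"offset":[0,0,0],"claw":0}]' | grep -E "t:|pos|ft"
done
```

```text
t: 18.25
tool_pos: [0.6872, 0.026, 0.1417]
tcp_rot: [-0.04, 3.136, -0.001]
ft_force: [-18.7, -4.4, 50.3]
t: 19.08
tool_pos: [0.6848, 0.0356, 0.253]
tcp_rot: [0.044, -3.139, 0.001]
ft_force: [-0.6, 0.3, -0.4]
t: 19.92
tool_pos: [0.6869, 0.0261, 0.1416]
tcp_rot: [-0.041, 3.137, -0.0]
ft_force: [-20.2, -5.1, 53.6]
t: 20.75
tool_pos: [0.6848, 0.0356, 0.2529]
tcp_rot: [0.044, -3.139, 0.001]
ft_force: [-0.5, -0.0, 0.9]
t: 21.58
tool_pos: [0.6869, 0.026, 0.1416]
tcp_rot: [-0.04, 3.137, -0.0]
ft_force: [-19.8, -5.7, 53.4]
t: 22.42
tool_pos: [0.6848, 0.0356, 0.2529]
tcp_rot: [0.044, -3.139, 0.001]
ft_force: [0.4, -0.1, -0.2]
```

```bash

python3 -m crank '[{"twist":[0,0,0],"offset":[0.01,-0.01,-0.02],"claw":0},{"twist":[0,0,0],"offset":[0.02,-0.02,-0.02],"claw":0},{"twist":[0,0,0],"offset":[0.02,-0.02,-0.02],"claw":0},{"twist":[0,0,0],"offset":[0.02,-0.02,-0.01],"claw":0},{"twist":[0,0,0],"offset":[0.02,-0.02,0],"claw":0},{"twist":[0,0,0],"offset":[0,0,0],"claw":0},{"twist":[0,0,0],"offset":[0,0,0],"claw":0},{"twist":[0,0,0],"offset":[0,0,0],"claw":0}]' | grep pos
python3 - <<'E'
from h import *
from fit import fr
D,o=fr(np.load("deck.npy")); s=arm.sense(); X=o+D@[0,0,.098]
pad=[.6847,.0434,.1995]
for c in("wrist","scene","top"):
    arm.camera(c)
    for k,P in(("fin",X),("lever_pad",pad),("bowl",o)):
        e=wproj(P,s) if c=="wrist" else proj(c,P)
        print(c,k,"exp",e.round(1),[((np.array(d["xy"])*[512,384]).round(1).tolist(),round(d["p"],2)) for d in arm.landmark_of(k,c)])
E
```

```text
tool_pos: [0.598, -0.0561, 0.3239]
wrist fin exp [383.2 125. ] [([380.5, 123.4], 0.81), ([354.0, 282.9], 0.47)]
wrist lever_pad exp [350.2 276. ] [([356.4, 281.9], 0.55), ([487.4, 88.6], 0.17)]
wrist bowl exp [390.5 121.7] [([17.9, 8.8], 0.79), ([390.7, 120.4], 0.66), ([90.6, 176.3], 0.48)]
scene fin exp [292.4 183.1] [([291.4, 185.1], 0.78), ([109.1, 196.1], 0.69), ([171.4, 178.4], 0.61)]
scene lever_pad exp [304.8 200. ] [([303.0, 198.3], 0.74), ([303.5, 203.0], 0.2)]
scene bowl exp [304.  201.2] [([112.0, 216.5], 0.9), ([305.5, 201.1], 0.64), ([171.3, 202.3], 0.56), ([291.0, 184.9], 0.39), ([179.3, 232.0], 0.28)]
top fin exp [214.7 199. ] [([214.9, 198.6], 0.66), ([335.2, 278.6], 0.66), ([410.8, 266.0], 0.58)]
top lever_pad exp [222.5 144.2] []
top bowl exp [201.8 200.7] [([202.1, 201.4], 0.58), ([397.2, 263.7], 0.57)]
```

All the readings match: the bowl is seated, the lever is up and the arm is clear.

```bash
python3 -c "
from cell import arm
print(arm.close_job())"
```

```text
the job is handed in; nothing more can be done
None
```

The job is handed in: the bowl is seated on both pegs of the mixer deck, the lever was pumped four full strokes to its stop and is back up, and the arm touched nothing else on the counter; no verdict came back.

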